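# Pin the clamp bar of a sterilising vessel

## Robot

A 6-joint arm with a two-finger parallel gripper is mounted at the origin on the work surface. World frame = base frame: x ahead of the robot, y to its left, z up, the work surface at z = 0. Lengths are in m, angles in rad, forces in N, time in s.
With the tool pointing down it reaches from about 0.3 to 0.775 m from the base axis. Payload 14.6 kg.
Tool frame: the origin (TCP) lies at the very end of the fingers, on their centre line; the grasp point (between the pads) lies grasp_offset behind it (grasp_offset is the distance from the TCP to the grasp point, in m); z points along the fingers, y is the line along which they close (so a half turn about z gives the same grasp; the last joint's range is limited). The gripper opens to 94 mm and grips with 3 to 60 N. Pads are 16 mm wide; open, the fingers measure 119 mm over their backs; the gripper's body (75 mm by 177 mm) begins 78 mm behind the grasp point.
Start: joints at [1.077, 0.3, 1.521, -0, 1.321, -0.067], TCP at [0.228, 0.501, 0.205] pointing down, gripper open.
Joint ranges: [-3.03, 3.03], [-0.79, 2.21], [0.23, 2.52], [-1.04, 4.18], [0, 3.07], [-2.55, 2.55]. Speed limits (rad/s): [2.22, 2.22, 2.57, 3.14, 3.14, 3.14].

## Interface

Orientations are given as a unit quaternion [x, y, z, w].
In Python, from plant import move_pose, servo_line, movej, let_go, close, sleep, ik, get_image, MotionError, close_job, current_time, current_joint_pos, current_joint_velocities, current_effort, current_tcp_pos, current_ee_rot, current_ft_force, current_wrist_torque, current_opening, current_grasp_force, grasp_offset gives the robot as it stands. Calls block until the motion is done:
- move_pose(position, orientation): joint-space move of the TCP to a pose.
- servo_line(position, rot=None, velocity=0.15): straight line of the TCP; rot=None keeps the orientation; velocity is the mean speed in m/s.
- movej(angles): joint-space move.
- let_go() and close(squeeze=None): open the fingers fully, or close them until they stop; squeeze is the grip in N (None keeps the last).
- sleep(seconds).
- ik(position, orientation): joint angles nearest the present ones, or None.
- get_image(name): name is "scene" or "top" or "wrist"; returns a dict with "color" (384x512x3 uint8, blue, green, red), "range_z" (384x512 float32, m along the optical axis (not along the pixel's ray), 0 where there is no reading), "mtx" (3x3 intrinsics, pixels), "k1" (the pictures are not rectified: a ray, as slopes to the right and down, at radius r is drawn at 1 + k1 r^2 times it, then the intrinsics apply), "view" (4x4, takes a point from world to camera coordinates). Camera axes: x right, y down, z forward; pixel columns grow to the right and rows downward; lengths in m; the calibration is good to about 2 mm. A picture is of the moment at which its call begins.
A pose or a line that the arm cannot do raises MotionError and nothing moves.
- close_job(): hands the job in; it is judged then, once.
Readings, each from a call of its own:
- current_time(): time.
- current_joint_pos(): joint angles.
- current_joint_velocities(): joint speeds.
- current_effort(): joint torques, N m.
- current_tcp_pos(): TCP position.
- current_ee_rot(): TCP orientation.
- current_ft_force(): force on the tool from outside, world axes, zero at the start.
- current_wrist_torque(): the same for the moment, N m.
- current_opening(): opening from 0.0 (shut) to 1.0 (fully open).
- current_grasp_force(): force on a finger pad.
Only numpy, scipy, OpenCV 4.12 (cv2) and the standard library are available. Lean on these libraries where they do the work, as an engineer would, in place of code of your own. Each camera call takes 0.05 s, during which the arm holds its last target. There are 200 camera calls.

## Task

Close the bench pressure vessel for its next sterilising run: swing its clamp bar across the lid until the bar's end is in the fork and the holes line up, then fetch the locking pin with the tall round knob from the rack and thread it down through fork and bar until its collar sits fully home on the fork. Let go of it there, and leave the other two fittings in the rack, the bottle and the beaker where they are.

Things in the scene. Friction and masses are not known exactly. Their poses are not given: they have to be found in the camera images.
- vessel: the fixed stainless pressure vessel, 230 mm across, closed by its lid (top 148 mm high; gauge and vent on the far side to 176 mm). Origin under its centre; z up, fork at -y, bar's pivot at +y, each 140 mm from the centre; x points away from the robot
- fork_hole (a point): centre of the hole's mouth on top of the fork, axes as vessel. The fork is two level plates, 44 mm (x) by 48 mm (y), 10 mm thick, tops 196 and 168 mm above the bench, each with a 14 mm hole on one upright axis. An upright 12 mm plate joins them 24 to 36 mm outside the hole (-y); both flanks (x) and the vessel side are open
- pivot (a point): the bar's upright pivot axis, at half the bar's thickness (177 mm above the bench), on the vessel's rim 280 mm from fork_hole. A bracket like the fork holds it; its bolt head is 204 mm high. Axes as vessel
- bar (a joint): angle of the clamp bar about the pivot (rad): 0 with its hole in line with the fork's, positive swung out on the robot's side (starts 0.2 to 0.55), negative past the fork on the far side (to -0.2); nothing stops it in the fork. It stays where it is left and takes about 2 N at its end to move
- bar_hole (a point): centre of the 14 mm upright hole in the free end of the flat blue clamp bar, on its top face (184 mm high), 280 mm from the pivot. The bar is 36 mm wide, 14 mm thick (170 to 184 mm high), ends 20 mm beyond the hole and clears the fork's plates by 2 mm above and below. Axes turn with the bar: y to the pivot, z up
- bar_flank (a point): middle of the bar's bare stretch between handwheel and fork, at half its width and thickness (177 mm high), 215 mm from the pivot; both upright flanks lie 18 mm to either side. About 20 mm of the stretch to each side is free to be pushed
- handwheel (a point): centre of the black clamp handwheel on the bar, 140 mm from the pivot, 209 mm high; 102 mm across, its screw reaches 219 mm. It need not be turned
- pin_grip (a point): gripping point of the steel locking pin (about 130 g), 27 mm above its collar's underside: plain round knob, 22 mm across, 40 mm tall (17 mm of it above this point), on a collar 28 mm across, 4 mm thick. z up along the pin. It hangs by its collar in the rack, this point 117 mm high; home in the fork it is 27 mm above fork_hole
- pin_tip (a point): end of the pin's nose on its axis, 81 mm below pin_grip. The shank under the collar is 12 mm thick and 54 mm long; its last 12 mm taper to 4 mm, so that the nose draws a slightly misplaced bar into line when lowered through. z up along the pin
- rack: small fixed steel rack, 170 (x) by 60 (y) mm, origin under its centre, z up; its 8 mm top plate (top 90 mm high) has three 14 mm holes at x -50, 0 and 50 mm, y 0; the pin hangs in any one of them
- hex_bolt: a bolt with a flat hex head, 27 mm across and 10 mm high, hanging in another hole of the rack; not for this job. Origin under its head
- relief_valve: a small valve with a hex foot and a slim conical top, 34 mm high, hanging in the third hole of the rack; not for this job. Origin under its hex
- media_bottle: glass bottle with blue cap, 72 mm across, 150 mm high, standing on the bench to the robot's left; origin under its centre
- beaker: steel beaker, 76 mm across, 90 mm high, standing on the bench to the robot's left; origin under its centre
Not all that is in view belongs to the job. What is shaped like the part that bears pin_grip but green is not meant.

How it is judged:
By the outcome, as a careful person would: the job done as asked, in the order asked, and still so for the second after the job is handed in, with the robot touching nothing.
It also fails if it takes over 64 s, if anything falls off the work surface, if the arm or the gripper's body presses on something with over 40 N, if the wrist force passes 120 N, or if a joint passes its speed limit or range.

## Working session

There is one attempt and no reset: what is moved stays moved. The work goes in short steps, each a Python script; the robot and the scene stay as the last script left them, time stands still between calls to the robot, and variables do not carry over. Pictures are saved under pics/ and viewed, at most 10 in all, crops included, and the job is handed in when it is done.

```bash
mkdir -p pics; ls
cat > h.py <<'E'
import numpy as np, cv2
from plant import *
def cloud(im):
    h,w=im["range_z"].shape
    u,v=np.meshgrid(np.arange(w),np.arange(h))
    k=np.array([im["k1"],0,0,0,0.])
    p=cv2.undistortPoints(np.stack([u,v],-1).reshape(-1,1,2).astype(np.float64),np.array(im["mtx"],float),k).reshape(h,w,2)
    z=im["range_z"].astype(float)
    c=np.dstack([p*z[...,None],z])
    V=np.array(im["view"]);R,t=V[:3,:3],V[:3,3]
    W=(c-t)@R
    W[z==0]=np.nan
    return W
E
python3 - <<'E'
from h import *
for n in("scene","top","wrist"):
    im=get_image(n); np.savez(f"{n}0.npz",**im); cv2.imwrite(f"pics/{n}0.png",im["color"])
a=[cv2.imread(f"pics/{n}0.png") for n in("scene","top")]
cv2.imwrite("pics/a.png",cv2.resize(np.vstack(a),(400,600)))
print(grasp_offset,current_ee_rot(),current_time(),current_ft_force())
E
```

```text
pics
0.0188 [ 2.11765909e-01  9.77320318e-01 -4.27243176e-04 -1.14051162e-04] 0.15 [ 0.25177595 -0.14264972 -0.18153712]
```

View pics/top0.png

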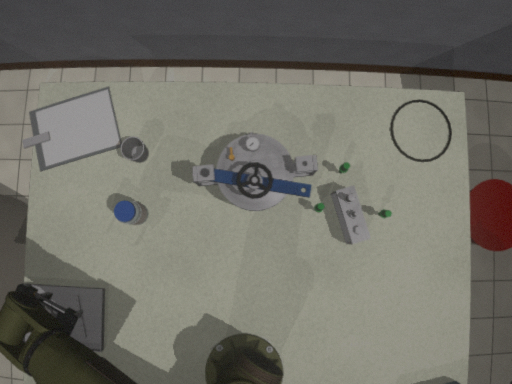

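View pics/scene0.png

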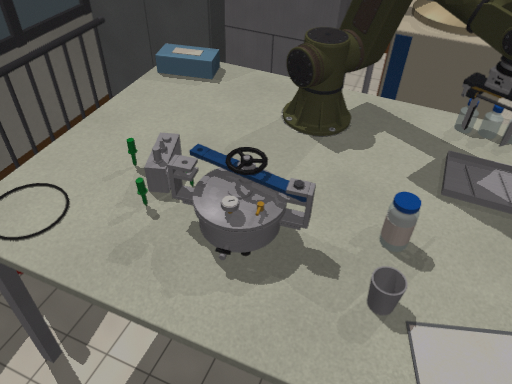

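The top view shows the pivot at about (205,173), the fork hole at (306,163), the bar hole at (304,189) and the rack at (350,215). Green decoys stand at (320,207), (345,167) and (386,213).

Run:
```python
from h import *
im=dict(np.load("top0.npz")); W=cloud(im)
for n,(u,v) in dict(pivot=(205,173),fork=(306,164),barhole=(304,189),wheel=(255,181),r1=(347,197),r2=(351,214),r3=(356,231),g1=(320,207),g2=(345,167),g3=(386,213)).items():
    P=W[v-5:v+6,u-5:u+6].reshape(-1,3); P=P[~np.isnan(P).any(1)]
    zt=P[:,2].max(); Q=P[P[:,2]>zt-.008]
    print(n,W[v,u].round(3),"top",zt.round(3),Q.mean(0).round(3),len(Q))
c=im["color"]; cv2.imwrite("pics/crop.png",cv2.resize(c[140:260,180:400],(770,420),interpolation=cv2.INTER_CUBIC))
# bar: blue pixels at bar height
h=cv2.cvtColor(c,cv2.COLOR_BGR2HSV)
m=(h[...,0]>100)&(h[...,0]<125)&(h[...,1]>120)&(W[...,2]>.165)&(W[...,2]<.2)&(W[...,0]>.3)
B=W[m]; print("bar",len(B),B.mean(0),np.linalg.svd(B[:,:2]-B[:,:2].mean(0))[2][0],B.min(0),B.max(0))
m=(abs(W[...,2]-.196)<.006);v,u=np.nonzero(m)
for s in ((u>285)&(u<325)&(v>145)&(v<180)&(h[...,1][m]<100),):
    print("fork",W[m][s].min(0),W[m][s].max(0),np.median(W[m][s],0),s.sum())
m=(abs(W[...,2]-.09)<.005);v,u=np.nonzero(m);s=(u>325)&(u<375)&(v>180)&(v<250)
P=W[m][s]; print("rack",cv2.minAreaRect(P[:,:2].astype(np.float32)),len(P))
```

```text
pivot [0.604 0.117 0.204] top 0.208 [0.607 0.118 0.204] 54
fork [ 0.639 -0.165  0.188] top 0.201 [ 0.636 -0.165  0.196] 82
barhole [ 0.59  -0.181 -0.003] top 0.189 [ 0.568 -0.16   0.184] 78
wheel [ 0.583 -0.022  0.219] top 0.223 [ 0.586 -0.019  0.218] 44
r1 [ 0.555 -0.297  0.119] top 0.139 [ 0.554 -0.303  0.135] 23
r2 [ 0.505 -0.313  0.103] top 0.128 [ 0.506 -0.321  0.123] 8
r3 [ 0.454 -0.328  0.104] top 0.105 [ 0.457 -0.335  0.099] 37
g1 [ 0.524 -0.219  0.1  ] top 0.101 [ 0.528 -0.22   0.097] 37
g2 [ 0.648 -0.295  0.101] top 0.102 [ 0.655 -0.3    0.098] 38
g3 [ 0.511 -0.423  0.094] top 0.103 [ 0.509 -0.427  0.098] 23
bar 286 [ 0.58304457 -0.04747162  0.18340923] [0.13522846 0.99081445] [ 0.55166144 -0.17363626  0.17786031] [0.61411437 0.08875851 0.1919589 ]
fork [ 0.61677916 -0.19540392  0.19006577] [ 0.66413009 -0.13246703  0.20068769] [ 0.64155667 -0.16410987  0.19511931] 317
rack ((0.5055627822875977, -0.32192346453666687), (0.17138850688934326, 0.06202610954642296), 18.203786849975586) 884
```

View pics/crop.png

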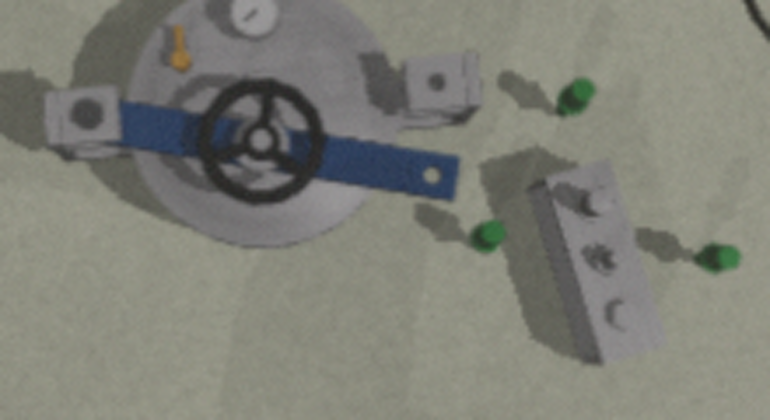

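The crop shows the pin's tall knob in the rack's +x hole, the valve in the middle and the hex head at the near end. The measured heights and spacings agree with the data (pivot to fork 282 mm, rack 171x62 mm). Next I go closer with the wrist camera.

```bash
cat >> h.py <<'E'
from scipy.spatial.transform import Rotation as Ro
def q(psi): return (Ro.from_euler('z',psi)*Ro.from_euler('x',np.pi)).as_quat()
E
python3 - <<'E'
from h import *
servo_line([.228,.501,.42],velocity=.3)
def go(p,psi,n):
    move_pose(p,q(psi)); im=get_image(n and "wrist"); np.savez(n+".npz",**im); cv2.imwrite(f"pics/{n}.png",im["color"])
    V=im["view"]; print(n,(-V[:3,:3].T@V[:3,3]).round(3),V[2,:3].round(2),current_time(),current_joint_pos().round(2) if hasattr(current_joint_pos(),'round') else current_joint_pos())
go([.52,-.30,.42],np.pi/2-.3,"w1")
go([.56,-.11,.42],np.pi/2-.13,"w2")
a=np.hstack([cv2.imread(f"pics/w{i}.png") for i in(1,2)]); cv2.imwrite("pics/w12.png",cv2.resize(a,(800,300)))
E
```

```text
w1 [ 0.542 -0.229  0.6  ] [-0.07 -0.24 -0.97] 4.0583 [-0.58  0.38  0.93  0.    1.83 -0.28]
w2 [ 0.57  -0.038  0.6  ] [-0.03 -0.25 -0.97] 4.9083 [-0.26  0.3   1.04 -0.    1.8  -0.13]
```

View pics/w12.png

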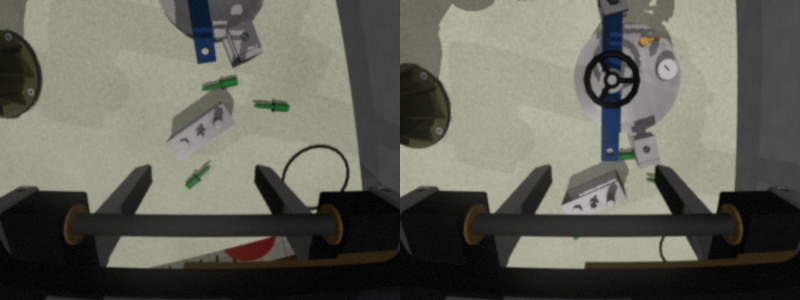

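w1 shows the rack with the tall knob at its right end (218,117). w2 shows the pivot (612,5), bar hole (610,151) and fork hole (646,150). Now I refine these points.

Run:
```python
from h import *
def proj(im,P):
    V=im["view"]; c=P@V[:3,:3].T+V[:3,3]
    return cv2.projectPoints(c.reshape(-1,1,3),np.zeros(3),np.zeros(3),im["mtx"].astype(float),np.array([float(im["k1"]),0,0,0]))[0].reshape(-1,2)
for n in("w1","w2"):
    im=dict(np.load(n+".npz")); W=cloud(im); X,Y,Z=W[...,0],W[...,1],W[...,2]; c=im["color"]; sat=cv2.cvtColor(c,cv2.COLOR_BGR2HSV)[...,1]
    print(n)
    m=(abs(Z-.134)<.006)&(np.hypot(X-.554,Y+.305)<.03); 
    if m.sum()>5: print(" knob top",W[m].mean(0).round(4),np.ptp(W[m],0).round(3),m.sum())
    m=(Z>.095)&(np.hypot(X-.554,Y+.305)<.03)&(sat<100)
    if m.sum()>5: print(" knob zmax",np.nanmax(Z[m]))
    m=(abs(Z-.196)<.005)&(np.hypot(X-.639,Y+.164)<.05)&(sat<100)
    if m.sum()>9: print(" fork",cv2.minAreaRect(W[m][:,:2].astype(np.float32)),W[m].mean(0).round(4),m.sum())
    m=(abs(Z-.184)<.005)&(np.hypot(X-.568,Y+.13)<.06)&(c[...,0].astype(int)-c[...,2]>30)
    if m.sum()>9: print(" barend",cv2.minAreaRect(W[m][:,:2].astype(np.float32)),m.sum())
    m=(abs(Z-.204)<.004)&(np.hypot(X-.605,Y-.117)<.02)
    if m.sum()>9: print(" bolt",W[m].mean(0).round(4),np.ptp(W[m],0).round(3),m.sum())
    m=(abs(Z-.219)<.003)&(np.hypot(X-.585,Y+.02)<.02)
    if m.sum()>9: print(" screw",W[m].mean(0).round(4),m.sum())
    m=(abs(Z-.09)<.004)&(np.hypot(X-.506,Y+.322)<.11)&(sat<100); print(" rack",cv2.minAreaRect(W[m][:,:2].astype(np.float32)),m.sum())
    # crop around fork/bar end, and knob, with predicted points
    P=np.array([[.639,-.163,.196],[.554,-.304,.134]]); uv=proj(im,P); print(uv.round(1))
    for i,(u,v) in enumerate(uv.astype(int)):
        if 0<u<512 and 0<v<300: 
            cr=cv2.resize(c[max(v-30,0):v+30,u-50:u+30],(400,300),interpolation=cv2.INTER_CUBIC); cv2.imwrite(f"pics/{n}_{i}.png",cr)
a=[cv2.imread(f"pics/{f}.png") for f in("w1_0","w1_1","w2_0","w2_1")]
cv2.imwrite("pics/c4.png",np.vstack([np.hstack(a[:2]),np.hstack(a[2:])]))
```

```text
w1
 knob top [ 0.554  -0.3051  0.1342] [0.021 0.021 0.008] 122
 knob zmax 0.5615219344203557
 fork ((0.6424197554588318, -0.16420294344425201), (0.04450696334242821, 0.0609637126326561), 7.409670352935791) [ 0.6419 -0.1642  0.1964] 1377
 barend ((0.573381245136261, -0.12428206205368042), (0.10652154684066772, 0.03466899320483208), 82.07199096679688) 1614
 rack ((0.5061728954315186, -0.32112860679626465), (0.17029327154159546, 0.060291893780231476), 17.88719367980957) 2275
[[312.   51.2]
 [278.8 158.3]]
w2
 knob top [ 0.5544 -0.3033  0.1339] [0.021 0.021 0.008] 102
 knob zmax 0.13694980599945228
 fork ((0.6417743563652039, -0.1640205830335617), (0.04457511752843857, 0.05923711508512497), 7.11393928527832) [ 0.6416 -0.1627  0.1963] 987
 barend ((0.5733445286750793, -0.12407825142145157), (0.10458438843488693, 0.03408607095479965), 82.11084747314453) 1318
 bolt [0.6074 0.1101 0.2038] [0.018 0.007 0.006] 65
 screw [ 0.5879 -0.0193  0.2184] 184
 rack ((0.5072116851806641, -0.3194991946220398), (0.16957709193229675, 0.06126532703638077), 17.761198043823242) 1518
[[313.9 193.9]
 [269.4 260.3]]
```

View pics/c4.png

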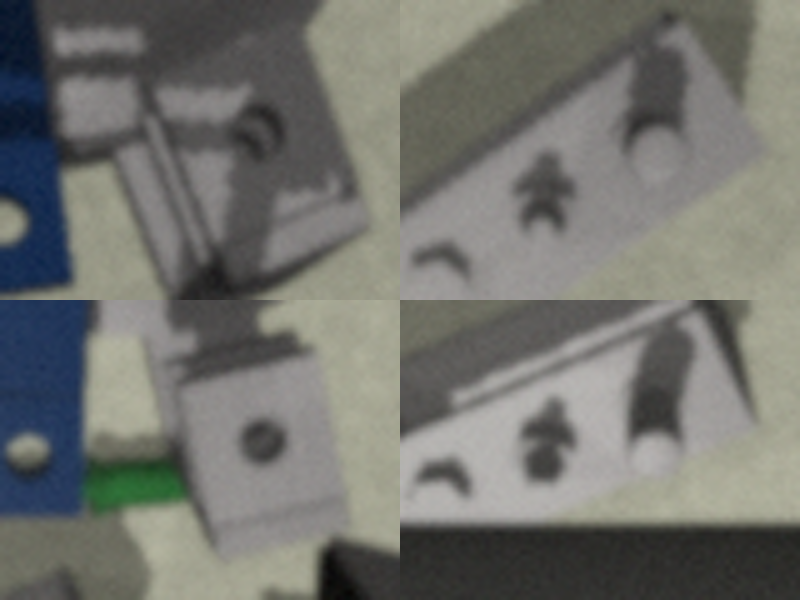

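c4 shows the fork hole at about (263,441) in the lower-left panel and (260,133) in the upper-left, with the bar hole at (28,452). The knob stands alone at the rack's +x end. I'll ray-intersect these and check them against the rectangles.

```bash
cat >> h.py <<'E'
def ray(im,u,v,z):
    x,y=cv2.undistortPoints(np.array([[[u,v]]],float),im["mtx"].astype(float),np.array([float(im["k1"]),0,0,0]))[0,0]
    V=im["view"];R,t=V[:3,:3],V[:3,3]; o=-R.T@t; d=R.T@np.array([x,y,1]); return o+d*(z-o[2])/d[2]
E
python3 - <<'E'
from h import *
w1,w2,t=[dict(np.load(n+".npz")) for n in("w1","w2","top0")]
f1=ray(w1,262+260/5-.4,21+133/5-.4,.196);f2=ray(w2,263+263/5-.4,163+141/5-.4,.196);f3=ray(t,180+437/3.5-.4,140+82/3.5-.4,.196)
b2=ray(w2,263+28/5-.4,163+152/5-.4,.184);b3=ray(t,180+431.5/3.5-.4,140+176/3.5-.4,.184); b1=ray(w1,262+6/5-.4,21+222/5-.4,.184)
p3=ray(t,180+88/3.5-.4,140+114/3.5-.4,.204)
for n in "f1 f2 f3 b1 b2 b3 p3".split(): print(n,eval(n).round(4))
# fork rect -> hole ; bar line -> pivot
for r in((.64242,-.1642,7.41),(.64177,-.16402,7.11)):
    a=np.radians(r[2]); print("rect hole",np.array(r[:2])+.006*np.array([-np.sin(a),np.cos(a)]))
print("dist f-b",np.linalg.norm(f2-b2), "p-f",np.linalg.norm((p3-f2)[:2]),"p-b",np.linalg.norm((p3-b2)[:2]))
a=np.radians(82.09); d=np.array([np.cos(a),np.sin(a)]); print("pivot from bar",b2[:2]+.28*d, "screw pred",b2[:2]+.14*d)
E
```

```text
f1 [ 0.6425 -0.1585  0.196 ]
f2 [ 0.6414 -0.1582  0.196 ]
f3 [ 0.64   -0.1595  0.196 ]
b1 [ 0.5687 -0.1586  0.184 ]
b2 [ 0.5683 -0.1556  0.184 ]
b3 [ 0.5655 -0.1571  0.184 ]
p3 [0.6065 0.1181 0.204 ]
rect hole [ 0.64164619 -0.15825011]
rect hole [ 0.64102735 -0.15806614]
dist f-b 0.07407739535140653 p-f 0.27849851823338057 p-b 0.27629142573582705
pivot from bar [0.60687517 0.12177594] screw pred [ 0.58760873 -0.01689202]
```

All three sources agree to about 1–2 mm: fork hole (0.6412,-0.1583), bar yaw 82.1°, zero at 97.2°. I'll grip the bar's flank and swing it.

Run:
```python
from h import *
F=np.array([.6412,-.1583]); a0=np.radians(97.2); d=lambda a:np.array([np.cos(a),np.sin(a)])
piv=F+.28*d(a0)
P=lambda a,z:[*(piv-.216*d(a)),z]
a=np.radians(82.1)
move_pose(P(a,.27),q(a))
servo_line(P(a,.163),velocity=.12); print(np.round(current_ft_force(),1))
close(10); print("open",current_opening(),current_grasp_force(),np.round(current_ft_force(),1))
for b in np.linspace(a,a0,5)[1:]:
    servo_line(P(b,.163),q(b),velocity=.07); print(np.round(current_ft_force(),1),current_opening())
let_go(); servo_line(P(a0,.30),velocity=.2)
print(current_time(),current_tcp_pos())
im=get_image("wrist"); np.savez("w3.npz",**im); W=cloud(im)
c=im["color"]; m=(abs(W[...,2]-.184)<.004)&(c[...,0].astype(int)-c[...,2]>30)&(W[...,1]>-.14)&(W[...,1]<-.07)
r=cv2.minAreaRect(W[m][:,:2].astype(np.float32)); print(r,m.sum(), "expected centre line offset", (np.array(r[0])-piv)@np.array([-np.sin(a0),np.cos(a0)]))
cv2.imwrite("pics/w3.png",c)
```

```text
[0.  0.1 0.1]
open 0.38161956524995233 10.003411620855331 [-0.2 -0.4  0.5]
[ 3.1 -1.  -1.6] 0.38098375996654116
[ 2.6 -2.4  0. ] 0.38082521961099475
[ 1.7 -4.6 -0.5] 0.3808182465849735
[ 3.4 -5.5  0.5] 0.3808719284428426
10.7667 [ 0.63289447 -0.0947362   0.29856375]
((0.6348971724510193, -0.1015467643737793), (0.03410952538251877, 0.057852473109960556), 7.231612205505371) 1453 expected centre line offset -0.0008599386650774966
```

View pics/w3.png

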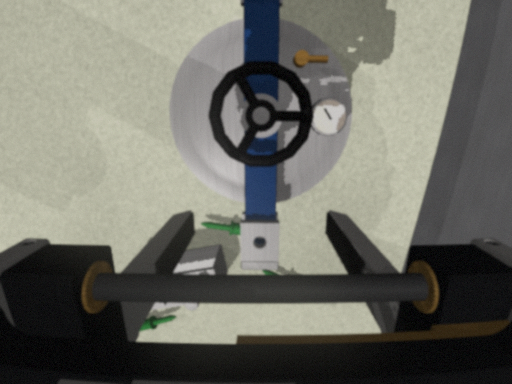

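The bar's end is in the fork, with the fork hole at (260,242) and the bar centred within 1 mm. Now I fetch the pin, gripping across the rack so the valve is clear.

Run:
```python
from h import *
p=np.array([.554,-.3048]); s=np.radians(17.9)
move_pose([*p,.25],q(s)); servo_line([*p,.0985],velocity=.12)
print(np.round(current_ft_force(),1)); close(25)
print("open*94",current_opening()*94,current_grasp_force(),np.round(current_ft_force(),1))
servo_line([*p,.32],velocity=.15); print(current_opening()*94,np.round(current_ft_force(),1))
F=[.6412,-.1583]
move_pose([*F,.32],q(np.radians(97.2)))
servo_line([*F,.204+.06+.012],velocity=.1)   # tip 18 mm above mouth
print(current_time(),current_tcp_pos(),np.round(current_ft_force(),1))
im=get_image("wrist"); np.savez("w4.npz",**im); cv2.imwrite("pics/w4.png",cv2.resize(im["color"][140:300,160:360],(800,640)[:1]+(600,)))
im=get_image("scene"); np.savez("s4.npz",**im)
```

```text
[0.6 0.3 0.3]
open*94 21.7377126618924 24.99556303024292 [ 0.3 -3.7 -1. ]
21.55340928079695 [ 0.2 -0.1 -1. ]
17.5583 [ 0.64126297 -0.15857379  0.27667443] [-0.1  0.2 -0.7]
```

View pics/w4.png

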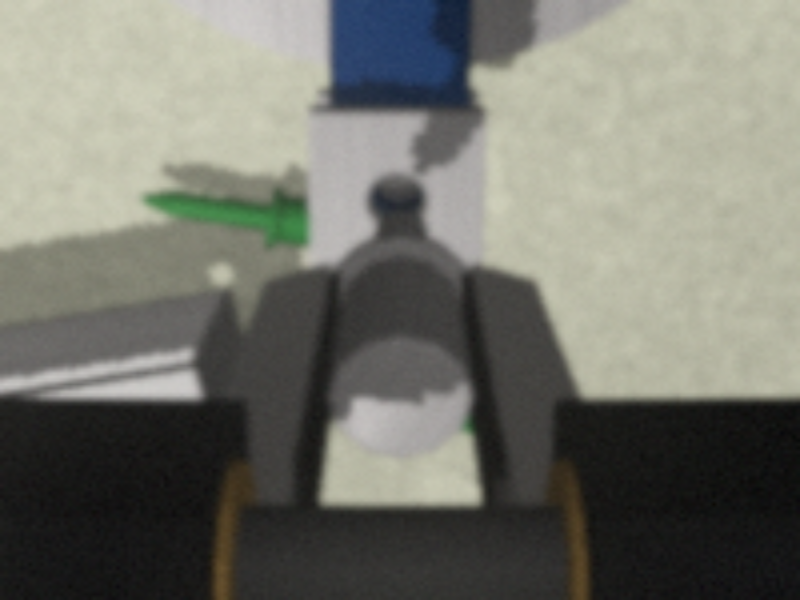

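w4 shows the pin held upright by its knob (top at (401,398)), with the fork hole open beneath at (397,199) and bar steel through it. I check the offset in this same image, then lower with a force watch.

Run:
```python
from h import *
w=dict(np.load("w4.npz")); t=current_tcp_pos(); zt=t[2]+.0188+.017; W=cloud(w)
k=ray(w,259.9,245.7,zt); h=ray(w,258.9,192.7,.196)
m=(abs(W[...,2]-zt)<.005)&(np.hypot(W[...,0]-t[0],W[...,1]-t[1])<.02)
print(zt,"knob",k.round(4),W[m].mean(0).round(4),np.ptp(W[m],0).round(3),m.sum(),"hole",h.round(4))
m=(abs(W[...,2]-.196)<.004)&(np.hypot(W[...,0]-.6412,W[...,1]+.1583)<.045)
r=cv2.minAreaRect(W[m][:,:2].astype(np.float32));print(r)
```

```text
0.31279318986014326 knob [ 0.6421 -0.1573  0.3128] [ 0.6414 -0.1553  0.3123] [0.033 0.023 0.01 ] 1222 hole [ 0.6414 -0.158   0.196 ]
((0.6408305764198303, -0.15593846142292023), (0.043839797377586365, 0.04312346875667572), 6.681623935699463)
```

Run:
```python
from h import *
t=current_tcp_pos(); x,y=.6409,-.1590
for z in list(np.arange(.264,.2045,-.006))+[.2045,.2035]:
    servo_line([x,y,z],velocity=.05); f=np.round(current_ft_force(),1)
    print(round(z,4),np.round(current_tcp_pos(),4),f,np.round(current_wrist_torque(),2))
    if abs(f[2])>15 or np.hypot(*f[:2])>15: break
print(current_time(),current_opening()*94)
```

```text
0.264 [ 0.6408 -0.159   0.2636] [ 1.3 -0.3 -1.2] [-0.11  0.07  0.03]
0.258 [ 0.6408 -0.159   0.2576] [ 0.3 -0.2 -0.9] [-0.07  0.05 -0.02]
0.252 [ 0.6408 -0.159   0.2515] [ 0.3 -0.5 -2.1] [-0.1   0.07  0.01]
0.246 [ 0.6408 -0.1589  0.2455] [ 0.3 -0.  -1.5] [-0.08  0.06 -0.02]
0.24 [ 0.6408 -0.1589  0.2395] [ 0.2  0.2 -1.1] [-0.08  0.06 -0.04]
0.234 [ 0.6408 -0.159   0.2335] [-0.2 -0.1 -1. ] [-0.11  0.05 -0.03]
0.228 [ 0.6408 -0.1589  0.2275] [ 1.2 -0.5 -1.1] [-0.02  0.05 -0.03]
0.222 [ 0.6408 -0.159   0.2215] [-1.1  0.8 -1. ] [-0.01  0.    0.01]
0.216 [ 0.6408 -0.1589  0.2155] [ 0.4  0.8 -1.6] [-0.01  0.12 -0.01]
0.21 [ 0.6408 -0.1589  0.2095] [ 0.7  0.  -2.4] [-0.02  0.06  0.03]
0.2045 [ 0.6408 -0.159   0.2043] [-0.4  1.  -2.4] [-0.06  0.07  0.01]
0.2035 [ 0.6409 -0.159   0.2042] [-3.1  0.4  6.1] [ 0.11  0.72 -0.01]
20.9583 21.425295880221828
```

The pin went through freely and the collar met the fork, with upward force at the home height. I release, lift clear and check.

Run:
```python
from h import *
let_go(); t=current_tcp_pos(); servo_line([t[0],t[1],.33],velocity=.15)
move_pose([.58,-.12,.40],q(np.radians(97.2)))
w=get_image("wrist"); W=cloud(w)
m=(abs(W[...,2]-.24)<.012)&(np.hypot(W[...,0]-.6412,W[...,1]+.1583)<.02)
print("knob top",W[m].mean(0).round(4),np.median(W[m][:,2]),m.sum(),"expect .240")
s=get_image("scene")["color"]; cv2.imwrite("pics/s5.png",cv2.resize(np.hstack([s[110:230,120:320],w["color"][120:240,200:400]]),(800,240)))
print(current_time(),current_ft_force())
```

```text
knob top [ 0.6407 -0.1562  0.2391] 0.23991569753838785 225 expect .240
23.7167 [ 0.26992845  0.15544857 -0.5616637 ]
```

View pics/s5.png

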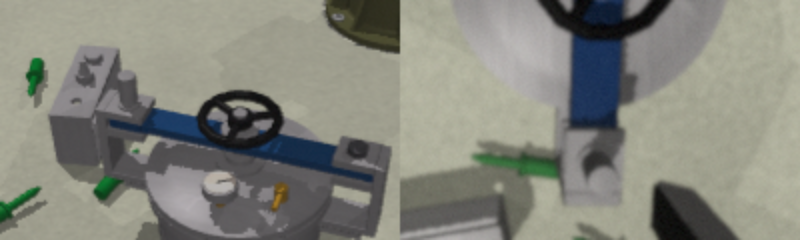

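The pin is home (knob top at 0.240) and the bar is in the fork. But the green decoy at lower left (20,200) looks different from before, so I check that.

Run:
```python
from h import *
now=get_image("scene"); w=get_image("top")
for nm,im in (("scene0",dict(np.load("scene0.npz"))),("s4",dict(np.load("s4.npz"))),("now",now),("top0",dict(np.load("top0.npz"))),("topnow",w)):
    W=cloud(im); h=cv2.cvtColor(im["color"],cv2.COLOR_BGR2HSV)
    g=((h[...,0]>45)&(h[...,0]<85)&(h[...,1]>120)).astype(np.uint8)
    n,l,st,ce=cv2.connectedComponentsWithStats(g)
    for i in range(1,n):
        if st[i,4]>15:
            P=W[l==i]; print(nm,ce[i].round(),st[i,4],np.nanmedian(P,0).round(3),"zmax",np.nanmax(P[:,2]).round(3))
a=np.hstack([x["color"][120:240,90:240] for x in (dict(np.load("scene0.npz")),now)]); cv2.imwrite("pics/d.png",cv2.resize(a,(800,320)))
```

```text
scene0 [132. 149.] 136 [ 0.52  -0.424  0.07 ] zmax 0.099
scene0 [141. 189.] 149 [ 0.658 -0.293  0.073] zmax 0.101
s4 [137. 147.] 97 [ 0.452 -0.459  0.019] zmax 0.027
s4 [173. 203.] 84 [ 0.628 -0.222  0.018] zmax 0.024
s4 [121. 216.] 190 [ 0.729 -0.322  0.019] zmax 0.028
now [137. 147.] 97 [ 0.452 -0.459  0.02 ] zmax 0.028
now [172. 203.] 82 [ 0.627 -0.222  0.018] zmax 0.025
now [121. 216.] 190 [ 0.73  -0.323  0.019] zmax 0.027
top0 [320. 206.] 16 [ 0.528 -0.219  0.097] zmax 0.101
```

View pics/d.png

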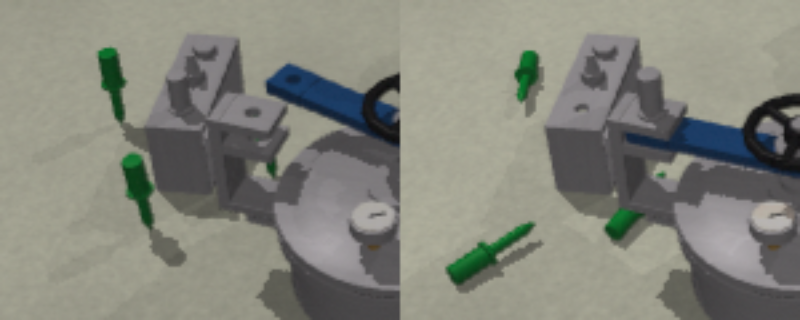

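The decoys were balanced on their noses at the start. All three had already tipped over by my first wrist picture (w1), before the arm came near them, and they are still on the bench. Everything else is in place, so I hand in.

```bash
python3 -c "
from plant import *
print(close_job(),current_time())"
```

```text
the job is handed in; nothing more can be done
the job is handed in; nothing more can be done
```

The job is handed in at about 24 s: the clamp bar is in the fork, the locking pin is fully home and released (knob top measured at 240 mm, as it should be), and the valve, hex bolt, bottle and beaker were never touched.

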